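# Draw a plug gauge to its green band and hold it

## Task

Swing the brass keeper well clear of the plug gauge (at least 60 degrees), then grip the gauge by its handle and draw it straight along its leaning bore, without forcing it sideways, until the whole green band shows while the red band stays hidden in the bore at all times. Finish holding the gauge still there in your grip; leave the other things on the bench alone.

Things in the scene. Friction and masses are not known exactly. Their poses are not given: they have to be found in the camera images.
- bore_block: Bare steel block 86x60x68 mm on a grey stand fixed to the bench. Its 17.2 mm through bore leans 20 degrees from vertical, mouth to the front. Origin: centre of the bore's mouth on the sloping top face, 88 mm above the bench. z: bore axis, out of the mouth; y: level; x: up the top face, to the keeper pivot 42 mm from the bore. Top face: x -30 to 56, y -30 to 30 mm. Stand's base: 140x96x12 mm.
- gauge_handle (a point): Middle of the dark ribbed round handle (16 mm thick, 52 long) of the loose steel plug gauge (about 0.16 kg) in the bore; z runs along the gauge, out of the bore. The handle's end is 24 mm above this point; the collar (32 mm across, 8 thick) begins 28 mm below it.
- gauge_shoulder (a point): Centre of the underside of the gauge's collar, 36 mm below gauge_handle; at the start it rests on the block at the bore's mouth. Below it a 16 mm rod, 60 mm long, stands in the bore with 0.6 mm play all round. On the rod: a green band 18 to 24 mm and a red band 46 to 52 mm below this point, both hidden at the start. Drawn 35 mm, the bore's mouth is midway between the bands.
- keeper (a joint): Turn of the brass keeper about its pivot, rad. 0: its tongue lies over the collar and locks the gauge in. Positive is anticlockwise seen from above, up to a stop at 1.7. Starts between 0 and 0.2. Stiff (about 2 N at the knob), stays where it is left. The bar is 10 mm wide, its top 13.5 mm above the block's top face.
- keeper_knob (a point): Point on the axis of the black upright round knob on the keeper's tail, 34 mm from the pivot, away from the gauge. The knob is 12.4 mm thick, parallel to the bore, and stands 32 mm above the bar; this point is 10 mm below its top. To clear the gauge the knob moves on its arc to the block's +y side.
- keeper_pivot (a point): Point on the keeper's turning axis (parallel to the bore), level with keeper_knob: the arc's centre.
- cell_block: small dark blue battery block, 18x27x48, standing (mm), loose on the bench; origin at the centre of its underside. Leave it alone.
- loupe: black loupe, 38 across, 36 high (mm), loose on the bench; origin at the centre of its underside. Leave it alone.
- vee_block: steel vee block, 40x45x34 (mm), loose on the bench; origin at the centre of its underside. Leave it alone.
- petri_a: clear petri dish, 62 across, 16 high (mm), loose on the bench; origin at the centre of its underside. Leave it alone.
- gauge: The same plug gauge; origin as point gauge_shoulder.
Things that resemble listed ones, but are neither listed nor needed, are in the scene too. What is shaped like the gauge but blue is not meant.

How it is judged (in metres and radians):
On the way:
1. the keeper is swung clear while the gauge still sits fully home (value of joint keeper above 1 rad and z of gauge_shoulder in the frame of bore_block below 0.006 m), for 0.2 s.
At the end, for the whole second after the job is handed in: The gauge is drawn 23.5 to 46.5 mm out of the bore (green band clear, red band hidden), within 0.06 rad of the bore's axis, pressed on the block with less than 25 N, at rest (below 10 mm/s), gripped by the fingers (over 3 N), and the keeper is turned more than 1.0 rad (z of gauge_shoulder in the frame of bore_block between 0.0235 and 0.0465 m and angle between the z axis of gauge_shoulder and the z axis of bore_block, either way round below 0.06 rad and contact force between the fingers and gauge above 3 N and contact force between gauge and bore_block below 25 N and linear speed of gauge below 0.01 m/s and value of joint keeper above 1 rad); the arm keeps its last pose, push and grip.
It fails at once if the red band shows: the gauge is drawn too far (z of gauge_shoulder in the frame of bore_block above 0.0475 m).
It fails at once if the gauge is forced hard against its bore (over 60 N) (contact force between gauge and bore_block above 60 N).
It fails at once if another thing on the bench is shifted by more than 30 mm (distance of any of cell_block, loupe, vee_block, petri_a from where it was at the start of the episode above 0.03 m).
It also fails if it takes over 40 s, if anything falls off the work surface, if the arm or the gripper's body presses on something with over 40 N, if the wrist force passes 120 N, or if a joint passes its speed limit or range.

## Robot

A 6-joint arm with a two-finger parallel gripper is mounted at the origin on a cart in front of the work surface, level with it; the furniture and walls round the work are solid. World frame = base frame: x ahead of the robot, y to its left, z up, the work surface at z = 0. Lengths are in m, angles in degrees, forces in N, time in s.
With the tool pointing down it reaches from about 0.375 to 0.9 m from the base axis. Payload 3.1 kg.
Tool frame: the origin (TCP) lies on the centre line of the jaws, within the pads' length; the fingertips stand 22 mm ahead of it and the grasp point (between the pads) lies 3 mm ahead of it; y points along the fingers, z is the direction in which the jaws open and shut, and the axes are right-handed (so a half turn about y gives the same grasp; the last joint's range is limited). The gripper opens to 87 mm and grips with 3 to 60 N. Pads are 19 mm wide; open, the fingers measure 117 mm over their backs; the gripper's body (75 mm by 190 mm) begins 51 mm behind the grasp point.
Start: joints at [60.648, 30.224, 82.088, -0, 67.689, -10.227], TCP at [0.205, 0.59, 0.245] pointing down, gripper open.
Joint ranges: [-176.69, 176.69], [-43.24, 126.21], [12.49, 139.97], [-82, 262], [0, 151.66], [-163.58, 163.58]. Speed limits (degrees/s): [159.86, 159.86, 180, 180, 180, 180].

## Interface

Orientations are given as a 3x3 rotation matrix whose columns are the frame's x, y, z axes.
In Python, from rig import bot gives the robot as it stands.
- The arm moves only by the tool jog_arm, never from a script. Its argument "motion" is one flat list of numbers, 6 for each row, row after row: the shift along the tool's x, y, z in mm, then the turn, a rotation vector about the tool's x, y, z in degrees. A call has 1 to 20 rows; each row is the pose to reach, as a shift and turn from the pose commanded when the call began, along the tool's axes at that moment; what a row does not reach only later rows make up. A row lasts 1/8 s, in which the tool goes at most 62.5 mm and 10.7 degrees, less where a joint would pass 70% of its speed; a pose out of reach is approached as far as the arm can. A call with a gripper value outside its range is refused whole. "gripper" is the opening, from 0 (shut) to 1 (fully open), set as the call begins (left out, the last holds). The fingers move at their own pace and stop on an object; the grip force is fixed at half the most. Time passes only in rows, so rows that repeat a pose let the fingers close. It gives the time, the measured TCP pose, the force and the opening at its end, in the units of the state.
- bot.read_state(): the state, without advancing time (a new reading comes with each control period).
- bot.capture(name): name is "scene" or "top" or "wrist"; returns (picture, depth): 400x640x3 uint8, red, green, blue; 400x640 float32, m along the optical axis (not along the pixel's ray), 0 where there is no reading.
- bot.get_calibration(name): a dict with "mtx" (3x3 intrinsics, pixels), "pose" (4x4, takes a point from camera to world coordinates); the wrist camera has in their place "hand_eye" (4x4, takes a point from camera to tool coordinates, whose origin is the TCP and whose axes are the tool frame's). Camera axes: x right, y up, looking along -z (the intrinsics and any distortion apply to the point x, -y, -z); pixel columns grow to the right and rows downward; lengths in m; the calibration is good to about 2 mm. A picture is of the moment at which its call begins: read the wrist's pose just before it. get_calibration takes no time and is no camera call.
- bot.hand_in(): hands the job in, once; it reports no verdict.
The state is a dict: "time_s": time; "joint_positions": joint angles; "qvel": joint speeds; "tau": joint torques, N m; "position": TCP position; "tcp_rot": TCP orientation; "force": force on the tool from outside, world axes, zero at the start; "moment": the same for the moment, N m; "opening": opening from 0.0 (shut) to 1.0 (fully open).
Only numpy, scipy, OpenCV 4.12 (cv2) and the standard library are available. Lean on these libraries where they do the work, as an engineer would, in place of code of your own. Each camera call takes 0.05 s, during which the arm holds its last target.

## Working session

There is one attempt and no reset: what is moved stays moved. The work goes in short steps, Python scripts to look and compute and a tool call to move; the robot and the scene stay as the last step left them, time stands still between calls to the robot, and variables do not carry over. Pictures are saved under pics/ and viewed, and the job is handed in when it is done.

Besides the shell and the picture viewer there is one more tool, called after ">>>" as name(argument=value, ...) on one line, values as JSON. jog_arm: Moves the arm, as the interface text tells. Its arguments: {"type":"object","properties":{"motion":{"type":"array","items":{"type":"number"}},"gripper":{"type":"number"}},"required":["motion"]}

```bash
mkdir -p pics; ls; python3 - <<'E'
from rig import bot
import cv2,numpy as np
np.set_printoptions(precision=4,suppress=True)
s=bot.read_state(); print(s)
for n in ("scene","top","wrist"):
    im,d=bot.capture(n); c=bot.get_calibration(n); print(n,c)
    cv2.imwrite(f"pics/{n}0.png",im[...,::-1]); np.savez(f"pics/{n}0.npz",im=im,d=d)
E
```

```text
pics
{'time_s': 0.0, 'joint_positions': array([ 60.646 ,  30.279 ,  82.1561,  -0.0026,  67.6885, -10.2264]), 'qvel': array([ 0.0486, -0.0521,  0.0144, -0.0334,  0.0486,  0.1077]), 'tau': array([ -0.0004, -44.0044, -17.6589,   0.0633,   0.0583,  -0.0001]), 'position': array([0.2044, 0.5899, 0.2436]), 'tcp_rot': array([[ 0.9448, -0.001 ,  0.3277],
       [-0.3277, -0.0019,  0.9448],
       [-0.0003, -1.    , -0.0021]]), 'force': array([-0.1247,  0.3798, -0.4722]), 'moment': array([ 0.0512, -0.0037,  0.027 ]), 'opening': 1.0039728935976941}
scene {'mtx': array([[489.2673,   0.    , 324.7339],
       [  0.    , 489.2673, 199.3918],
       [  0.    ,   0.    ,   1.    ]]), 'pose': array([[ 0.9564,  0.22  , -0.1922,  0.3204],
       [-0.2921,  0.7061, -0.645 , -1.0473],
       [-0.0062,  0.673 ,  0.7396,  0.865 ],
       [ 0.    ,  0.    ,  0.    ,  1.    ]])}
top {'mtx': array([[388.8261,   0.    , 322.0231],
       [  0.    , 388.8261, 200.4104],
       [  0.    ,   0.    ,   1.    ]]), 'pose': array([[-0.1813,  0.9602, -0.2126,  0.3363],
       [-0.9834, -0.1769,  0.0393, -0.3458],
       [ 0.0002,  0.2162,  0.9764,  0.9529],
       [ 0.    ,  0.    ,  0.    ,  1.    ]])}
wrist {'mtx': array([[321.2083,   0.    , 323.964 ],
       [  0.    , 321.2083, 196.2484],
       [  0.    ,   0.    ,   1.    ]]), 'hand_eye': array([[ 0.0009, -0.9602, -0.2793, -0.0773],
       [ 0.0006,  0.2793, -0.9602, -0.1411],
       [ 1.    ,  0.0007,  0.0008, -0.0002],
       [ 0.    ,  0.    ,  0.    ,  1.    ]])}
```

View pics/scene0.png

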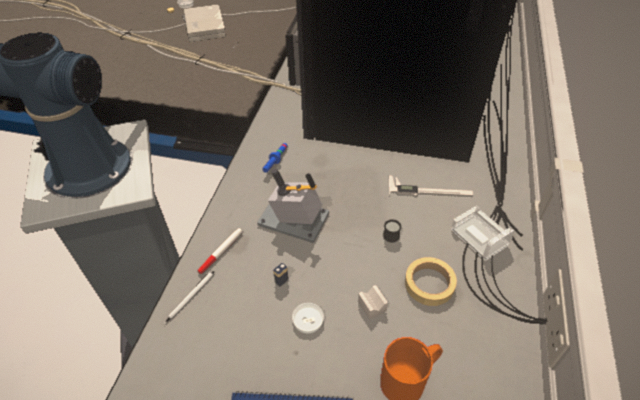

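View pics/top0.png

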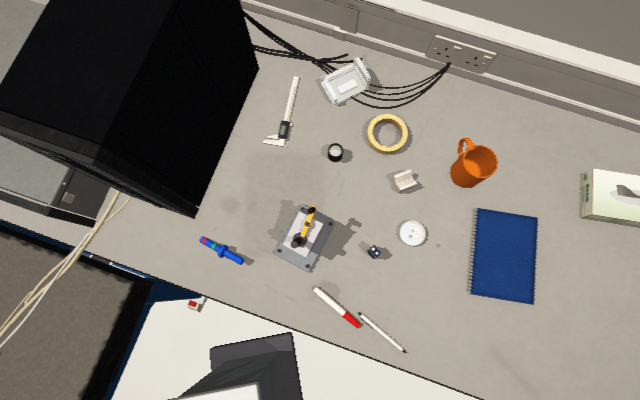

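View pics/wrist0.png

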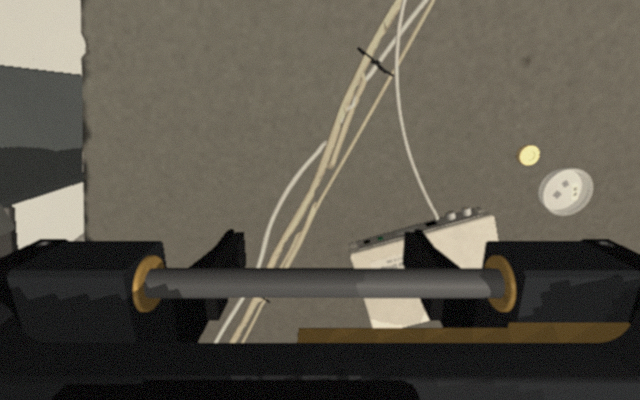

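```bash
cat > h.py <<'E'
import numpy as np,cv2
from rig import bot
np.set_printoptions(precision=4,suppress=True)
def cloud(n,d,pose,mtx):
    v,u=np.mgrid[0:400,0:640]
    x=(u-mtx[0,2])/mtx[0,0]*d; y=(v-mtx[1,2])/mtx[1,1]*d
    P=np.stack([x,-y,-d],-1)
    return P@pose[:3,:3].T+pose[:3,3]
def ray(pose,mtx,uv):
    uv=np.atleast_2d(uv).astype(float)
    r=np.c_[(uv[:,0]-mtx[0,2])/mtx[0,0],-(uv[:,1]-mtx[1,2])/mtx[1,1],-np.ones(len(uv))]
    return pose[:3,3],r@pose[:3,:3].T
def proj(pose,mtx,X):
    p=(np.atleast_2d(X)-pose[:3,3])@pose[:3,:3]
    return np.c_[mtx[0,0]*p[:,0]/-p[:,2]+mtx[0,2],mtx[1,1]*-p[:,1]/-p[:,2]+mtx[1,2]]
def wpose(s):
    T=np.eye(4);T[:3,:3]=s['tcp_rot'];T[:3,3]=s['position']
    return T@bot.get_calibration('wrist')['hand_eye']
def load(n,k=0):
    z=np.load(f'pics/{n}{k}.npz');c=bot.get_calibration(n);return z['im'],z['d'],c.get('pose'),c['mtx']
E
python3 - <<'E'
from h import *
for n,pts in (("scene",[(295,215),(310,140),(465,155),(265,160),(283,175),(312,180),(280,270),(308,318),(392,230),(372,300),(90,170)]),("top",[(300,235),(180,190),(90,150),(255,70),(310,215),(375,252),(412,233),(335,152),(404,180),(222,250)])):
    im,d,p,m=load(n); C=cloud(n,d,p,m)
    for u,v in pts: print(n,u,v,C[v,u],d[v,u])
im,d,p,m=load('scene'); cv2.imwrite('pics/sc.png',cv2.resize(im[130:250,230:350,::-1],None,fx=5,fy=5,interpolation=2))
im,d,p,m=load('top'); cv2.imwrite('pics/tc.png',cv2.resize(im[190:290,250:350,::-1],None,fx=6,fy=6,interpolation=2))
# cabinet extents
C=cloud('scene',*load('scene')[1:]) 
E
```

```text
scene 295 215 [ 0.4559 -0.3648  0.0541] 1.066042
scene 310 140 [ 0.5721 -0.0682 -0.0057] 1.3239049
scene 465 155 [ 0.9171 -0.2801  0.0303] 1.2268927
scene 265 160 [ 0.4386 -0.1118 -0.0035] 1.2684642
scene 283 175 [ 0.4702 -0.179  -0.0038] 1.2314403
scene 312 180 [ 0.499 -0.357  0.142] 1.0142943
scene 280 270 [ 0.3924 -0.4859  0.0411] 0.9852679
scene 308 318 [ 0.4207 -0.5902  0.0122] 0.94483227
scene 392 230 [ 0.6512 -0.4489  0.0298] 1.0673145
scene 372 300 [ 0.5515 -0.5921  0.0169] 0.9652935
scene 90 170 [ 0.0206 -0.0681  0.0412] 1.1832494
top 300 235 [ 0.4539 -0.3183  0.1005] 0.8561664
top 180 190 [ 0.5873 -0.086   0.1526] 0.8245625
top 90 150 [ 0.5735 -0.0662  0.4474] 0.5329999
top 255 70 [ 0.913  -0.2736  0.0316] 1.0192417
top 310 215 [ 0.4894 -0.3477  0.1251] 0.84084463
top 375 252 [ 0.3909 -0.4812  0.0446] 0.90375036
top 412 233 [ 0.4211 -0.583   0.0172] 0.9409276
top 335 152 [ 0.6529 -0.4373  0.0307] 0.9712889
top 404 180 [ 0.5531 -0.5928  0.0219] 0.96474326
top 222 250 [ 0.4616 -0.1293  0.0327] 0.91659784
```

```bash
python3 - <<'E'
from h import *
for n in('scene','top'):
    im,d,p,m=load(n);C=cloud(n,d,p,m)
    k=(d>0)&(C[...,2]>0.15)&(C[...,0]>0.25)
    print(n,k.sum(),C[k].min(0),C[k].max(0),np.percentile(C[k],[1,5,50,95,99],axis=0))
E
```

```text
scene 57188 [ 0.4856 -0.9434  0.15  ] [1.3593 0.2718 0.4819] [[ 0.5634 -0.9167  0.1555]
 [ 0.6086 -0.8764  0.1743]
 [ 0.8674 -0.3644  0.2527]
 [ 1.171  -0.084   0.4032]
 [ 1.2806  0.0306  0.4397]]
top 59254 [ 0.4874 -1.1204  0.15  ] [1.1047 0.2719 0.4509] [[ 0.5597 -1.0704  0.1536]
 [ 0.5834 -1.0096  0.1734]
 [ 0.7207 -0.1273  0.3076]
 [ 0.9158  0.2181  0.4481]
 [ 1.0588  0.2602  0.449 ]]
```

View pics/sc.png

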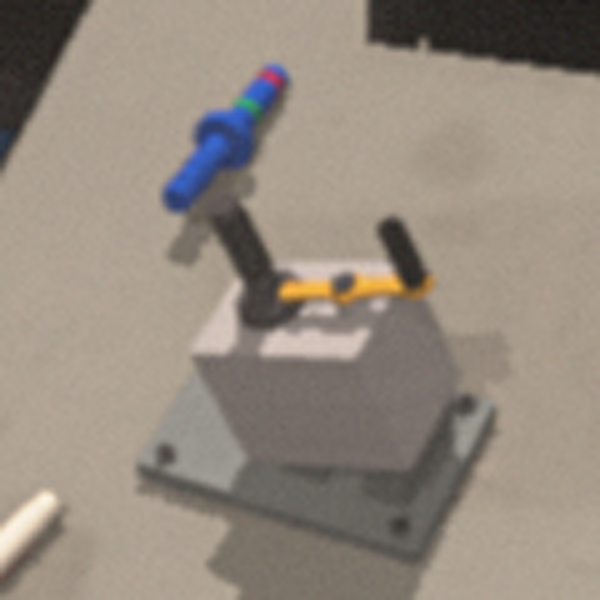

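View pics/tc.png

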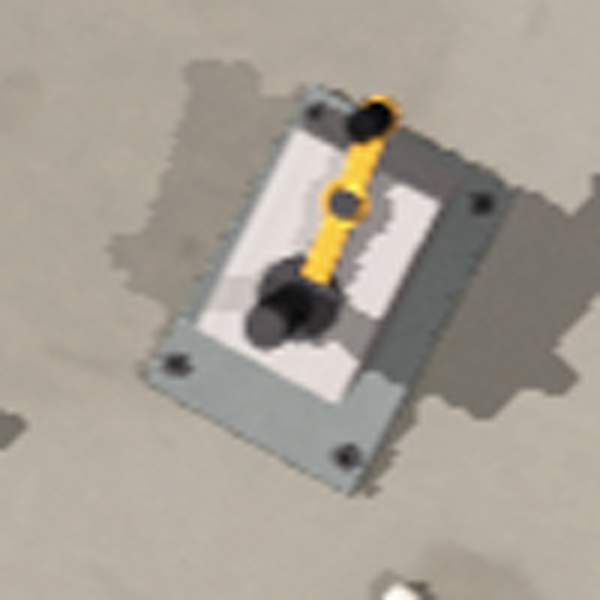

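```bash
python3 - <<'E'
from h import *
im,d,p,m=load('top')
uv=np.array([(305,85),(508,190),(355,492),(145,370)])/6+[250,190]
o,r=ray(p,m,uv); t=(0.012-o[2])/r[:,2]; X=o+r*t[:,None]; print(X, np.linalg.norm(np.diff(X,axis=0),axis=1))
e=X[0]+X[1]-X[2]-X[3]; print('yaw of x',np.degrees(np.arctan2(e[1],e[0])),X.mean(0))
for q in [(265,330),(300,300),(345,200),(372,120)]:
    u,v=(np.array(q)/6+[250,190]).round().astype(int); C=cloud('t',d,p,m); print(q,C[v,u])
# cabinet footprint: points with z>.2
for n in('scene','top'):
    im,d,p,m=load(n);C=cloud(n,d,p,m)
    k=(d>0)&(C[...,2]>0.05)&(C[...,2]<.46)&(C[...,0]>0.3)&(C[...,0]<1)&(C[...,1]>-.3)&(im.max(-1)<70)
    Q=C[k][:,:2].astype(np.float32); print(n,len(Q),cv2.boxPoints(cv2.minAreaRect(Q)))
E
```

```text
[[ 0.5412 -0.3305  0.012 ]
 [ 0.483  -0.4045  0.012 ]
 [ 0.3749 -0.322   0.012 ]
 [ 0.4376 -0.2475  0.012 ]] [0.0942 0.136  0.0974]
yaw of x -38.0213194663133 [ 0.4592 -0.3261  0.012 ]
(265, 330) [ 0.4297 -0.3039  0.143 ]
(300, 300) [ 0.4404 -0.3172  0.1213]
(345, 200) [ 0.474  -0.3404  0.1188]
(372, 120) [ 0.4932 -0.3536  0.1569]
scene 27318 [[ 0.4143  0.1024]
 [ 0.8228 -0.4215]
 [ 1.04   -0.2521]
 [ 0.6316  0.2718]]
top 42226 [[ 0.5486 -0.2938]
 [ 0.9995 -0.3003]
 [ 1.0077  0.265 ]
 [ 0.5568  0.2715]]
```

```bash
cat >> h.py <<'E'
from scipy.spatial.transform import Rotation as Ro
def rows(Ts,T0=None):
    if T0 is None:
        s=bot.read_state();T0=np.eye(4);T0[:3,:3]=s['tcp_rot'];T0[:3,3]=s['position']
    out=[]
    for T in Ts:
        M=np.linalg.inv(T0)@T
        out+=[*np.round(M[:3,3]*1000,1),*np.round(Ro.from_matrix(M[:3,:3]).as_rotvec(degrees=True),1)]
    print([float(x) for x in out]); return out
def Rdown(psi):
    z=np.array([np.cos(np.radians(psi)),np.sin(np.radians(psi)),0]);y=np.array([0,0,-1.]);return np.c_[np.cross(y,z),y,z]
def TT(R,p):
    T=np.eye(4);T[:3,:3]=R;T[:3,3]=p;return T
E
python3 - <<'E'
from h import *
Ts=[]
for i in range(1,20):
    r=max(.44,.625-.05*i); ph=71-107*np.clip((i-3)/14,0,1); ps=71-19*np.clip((i-3)/14,0,1)
    a=np.radians(ph); Ts.append(TT(Rdown(ps),[r*np.cos(a),r*np.sin(a),.27])); 
rows(Ts)
E
```

```text
[-1.1, -26.1, -49.5, 0.1, -0.1, -0.0, -1.0, -26.0, -99.5, 0.1, -0.1, -0.0, -0.9, -26.0, -149.5, 0.1, -0.1, -0.0, 57.7, -25.9, -188.3, 0.1, 1.2, -0.0, 115.2, -25.9, -199.8, 0.1, 2.6, -0.0, 170.7, -25.9, -218.9, 0.1, 3.9, -0.0, 223.1, -25.9, -245.2, 0.1, 5.3, -0.0, 271.6, -25.8, -278.2, 0.1, 6.7, -0.0, 315.2, -25.8, -317.4, 0.1, 8.0, -0.0, 353.3, -25.7, -362.0, 0.1, 9.4, -0.0, 385.0, -25.7, -411.3, 0.1, 10.7, -0.0, 410.0, -25.6, -464.4, 0.1, 12.1, -0.0, 427.6, -25.5, -520.4, 0.1, 13.4, -0.0, 437.7, -25.4, -578.1, 0.1, 14.8, -0.0, 440.0, -25.3, -636.7, 0.1, 16.2, -0.0, 434.4, -25.2, -695.1, 0.1, 17.5, -0.0, 421.2, -25.1, -752.3, 0.1, 18.9, -0.0, 421.2, -25.1, -752.3, 0.1, 18.9, -0.0, 421.2, -25.1, -752.3, 0.1, 18.9, -0.0]
```

>>> jog_arm(motion=[0,-26,-50,0,0,0,0,-26,-100,0,0,0,0,-26,-150,0,0,0,57,-26,-188,0,1,0,115,-26,-200,0,2.5,0,170,-26,-219,0,4,0,223,-26,-245,0,5,0,271,-26,-278,0,7,0,315,-26,-317,0,8,0,353,-26,-362,0,9,0,385,-26,-411,0,11,0,410,-26,-464,0,12,0,428,-26,-520,0,13,0,438,-25,-578,0,15,0,440,-25,-637,0,16,0,434,-25,-695,0,17.5,0,421,-25,-752,0,19,0,421,-25,-752,0,19,0,421,-25,-752,0,19,0])

```text
time_s: 2.52
position: [0.3558, -0.2575, 0.2693]
tcp_rot: [[0.786, -0.0, 0.618], [-0.618, 0.001, 0.786], [-0.001, -1.0, 0.001]]
force: [0.3, 0.4, 0.3]
opening: 1.002
```

>>> jog_arm(motion=[60,0,0,0,0,0,120,0,0,0,0,0,180,0,0,0,0,0,225,0,0,0,0,0,225,0,0,0,0,0,225,0,0,0,0,0])

```text
time_s: 3.28
position: [0.5333, -0.3942, 0.2688]
tcp_rot: [[0.788, -0.002, 0.615], [-0.615, 0.002, 0.788], [-0.003, -1.0, 0.001]]
force: [-0.1, 0.1, -0.8]
opening: 0.999
```

```bash
cat >> h.py <<'E'
def wshot(k):
    s=bot.read_state();im,d=bot.capture('wrist');np.savez(f'pics/w{k}.npz',im=im,d=d,P=wpose(s));cv2.imwrite(f'pics/w{k}.png',im[...,::-1]);print(s['position'],s['force'],s['time_s']);return im,d
E
python3 -c "
from h import *
wshot(1)"
```

```text
[ 0.5333 -0.3942  0.2688] [-0.1438  0.1225 -0.8434] 3.275
```

View pics/w1.png

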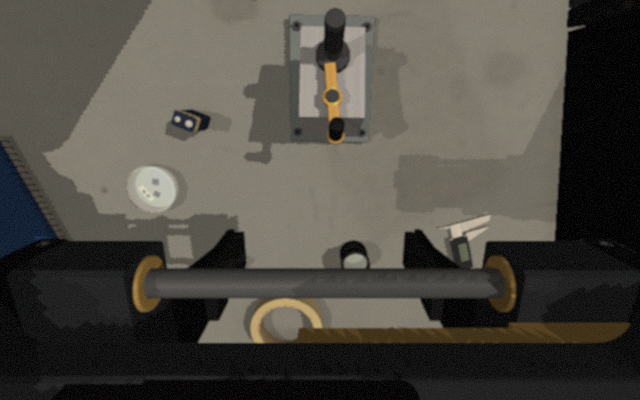

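```bash
cat >> h.py <<'E'
def tri(obs):
    A=np.zeros((3,3));b=np.zeros(3)
    for P,m,uv in obs:
        o,r=ray(P,m,uv);r=r[0]/np.linalg.norm(r[0]);M=np.eye(3)-np.outer(r,r);A+=M;b+=M@o
    X=np.linalg.solve(A,b); res=[float(np.linalg.norm((proj(P,m,X)-uv)[0])) for P,m,uv in obs]
    return X,np.round(res,1)
E
python3 - <<'E'
from h import *
w=np.load('pics/w1.npz'); mw=bot.get_calibration('wrist')['mtx']
_,_,pt,mt=load('top');_,_,ps,ms=load('scene')
D=dict(handle=[(294.7,244.7),(275.6,172.4),(335,15)],knob=[(311.7,210.3),(308,175),(336,124)],pivot=[(307.5,223.8),(298.8,186.6),(332,96)])
for k,(a,b,c) in D.items(): print(k,tri([(pt,mt,a),(ps,ms,b),(w['P'],mw,c)]),tri([(pt,mt,a),(ps,ms,b)])[0])
cv2.imwrite('pics/w1c.png',cv2.resize(w['im'][0:160,250:420,::-1],None,fx=4.5,fy=3.7,interpolation=2))
E
```

```text
handle (array([ 0.4302, -0.3037,  0.136 ]), array([0.7, 1.7, 7.2])) [ 0.4321 -0.305   0.1346]
knob (array([ 0.4919, -0.3512,  0.1536]), array([1. , 0.2, 3.4])) [ 0.4925 -0.3529  0.1549]
pivot (array([ 0.4731, -0.3385,  0.112 ]), array([0.3, 0.5, 2. ])) [ 0.4738 -0.339   0.1121]
```

```bash
cat >> h.py <<'E'
def Rb(yaw,lean=20):
    a=np.radians(yaw);l=np.radians(lean);h=np.array([np.cos(a),np.sin(a),0])
    x=h*np.cos(l)+[0,0,np.sin(l)];z=-h*np.sin(l)+np.array([0,0,np.cos(l)]);return np.c_[x,np.cross(z,x),z]
def tool(R): return np.c_[R[:,0],-R[:,2],R[:,1]]   # tool x=bx, y=-bz, z=by
E
python3 - <<'E'
from h import *
R=Rb(-38); M=np.array([.4465,-.3176,.088]); print(tool(R),np.linalg.det(tool(R)))
rows([TT(tool(R),M+R@[.1,0,.12])])
E
```

```text
[[ 0.7405  0.2695  0.6157]
 [-0.5785 -0.2106  0.788 ]
 [ 0.342  -0.9397  0.    ]] 1.0
[-62.3, 34.3, 7.3, -0.0, -0.0, -20.1]
```

>>> jog_arm(motion=[-30,0,4,0,0,-8,-62,15,7,0,0,-16,-62,34,7,0,0,-20,-62,34,7,0,0,-20,-62,34,7,0,0,-20,-62,34,7,0,0,-20])

```text
time_s: 4.08
position: [0.49, -0.3544, 0.237]
tcp_rot: [[0.739, 0.271, 0.617], [-0.579, -0.213, 0.787], [0.345, -0.939, -0.001]]
force: [-0.8, 0.0, 0.9]
opening: 0.999
```

```bash
python3 -c "
from h import *
im,d=wshot(2)
cv2.imwrite('pics/w2c.png',cv2.resize(im[0:260,210:450,::-1],None,fx=2.3,fy=2.3,interpolation=2))"
```

```text
[ 0.49   -0.3544  0.237 ] [-0.8357  0.0126  0.8519] 4.075
```

View pics/w2c.png

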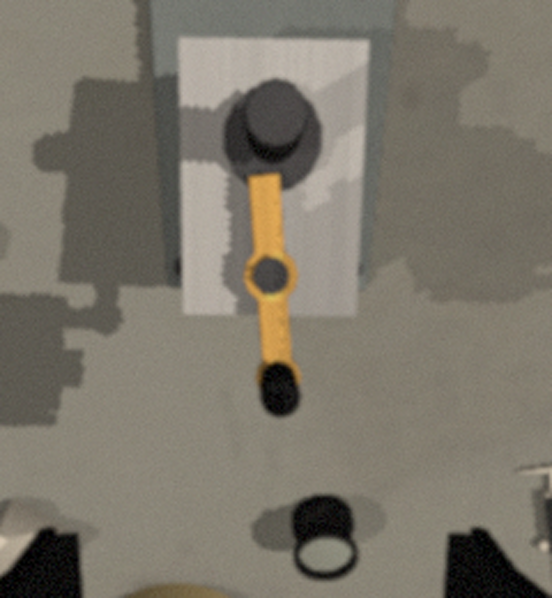

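```bash
python3 - <<'E'
from h import *
w=np.load('pics/w2.npz');P=w['P'];d=w['d'];im=w['im'];m=bot.get_calibration('wrist')['mtx']
C=cloud('w',d,P,m)
f=lambda q:np.array(q)/2.3+np.array([210,0])-0.3
# face pixels: bright & inside quad
q=np.array([f((180,37)),f((370,40)),f((357,316)),f((183,316))])
msk=np.zeros((400,640),np.uint8);cv2.fillConvexPoly(msk,q.round().astype(np.int32),1);msk=cv2.erode(msk,np.ones((5,5)))
g=im.astype(int);ok=(msk>0)&(g.max(-1)-g.min(-1)<30)&(g.mean(-1)>150)&(d>0)
X=C[ok];
for _ in range(4):
    c=np.median(X,0) if _==0 else X.mean(0);n=np.linalg.svd(X-c)[2][2];n*=np.sign(n[2]);r=(X-c)@n;X=X[abs(r)<3*np.std(r)+1e-4]
print('face n',n,'lean',np.degrees(np.arccos(n[2])),'dir',np.degrees(np.arctan2(-n[1],-n[0])),np.std(r),len(X))
o,rr=ray(P,m,q);t=((c-o)@n)/(rr@n);Q=o+rr*t[:,None];print(Q,np.linalg.norm(np.roll(Q,-1,0)-Q,axis=1))
ex=Q[2]+Q[3]-Q[0]-Q[1];print('yaw',np.degrees(np.arctan2(ex[1],ex[0])))
ex/=np.linalg.norm(ex);M=Q.mean(0)-ex*.013;print('mouth from face',M)
R=Rb(np.degrees(np.arctan2(ex[1],ex[0])))
for nm,cc in (('handle',(275,109)),('pivot',(270,274)),('knob',(280,396)),('collar',(273,135)),('tongue',(265,200))):
    u,v=f(cc).round().astype(int);p=np.median(C[v-1:v+2,u-1:u+2].reshape(-1,3),0);print(nm,p,'in block mm',R.T@(p-M)*1e3)
# handle top ray at z=60 plane in block
E
```

```text
face n [-0.2664  0.2164  0.9393] lean 20.07254921108946 dir -39.08997464934324 0.0006670897633591763 4623
[[ 0.4042 -0.3211  0.0788]
 [ 0.4418 -0.2746  0.0787]
 [ 0.5046 -0.3252  0.1082]
 [ 0.4672 -0.3727  0.1085]] [0.0598 0.086  0.0605 0.0867]
yaw -39.10056480428075
mouth from face [ 0.445  -0.3157  0.0891]
handle [ 0.4279 -0.3029  0.145 ] in block mm [-0.918  -0.8769 59.8891]
pivot [ 0.4703 -0.3371  0.1185] in block mm [41.2246 -0.6372 16.252 ]
knob [ 0.489  -0.3484  0.1574] in block mm [74.8665  2.3584 45.4854]
collar [ 0.432  -0.3067  0.1472] in block mm [ 5.1022 -1.2169 59.9458]
tongue [ 0.4536 -0.3259  0.1082] in block mm [18.9219 -2.4977 13.4164]
```

```bash
cat >> h.py <<'E'
R0=Rb(-39.1); M0=np.array([.445,-.3157,.0891])+R0@[-.00085,-.00075,0]
def B(x,y,z,th=0):
    R=R0@Ro.from_euler('z',th).as_matrix();return TT(tool(R),M0+R0@(np.array([x,y,z])/1e3))
def inblk(s):
    print('TCP in block',R0.T@(s['position']-M0)*1e3,'rot err',Ro.from_matrix(tool(R0).T@s['tcp_rot']).as_rotvec(degrees=True),'F',s['force'],'Fblk',R0.T@s['force'],s['opening'],s['time_s'])
E
python3 - <<'E'
from h import *
s=bot.read_state();print(s['joint_positions']);inblk(s)
rows([B(76,3,110,.09),B(76,3,90,.09),B(76,3,43.5,.09)])
E
```

```text
[ -48.0746   23.1936  100.4101    5.681    36.6658 -103.9302]
TCP in block [106.8575  -0.878  118.5232] rot err [ 0.3123 -0.9317 -0.1411] F [-0.5339 -0.1078 -0.2238] Fblk [-0.402  -0.4204 -0.0919] 1.0030225302555065 4.125
[-30.8, 8.5, 4.3, -0.3, -4.2, 0.2, -30.9, 28.5, 4.2, -0.3, -4.2, 0.2, -31.0, 75.0, 4.0, -0.3, -4.2, 0.2]
```

>>> jog_arm(gripper=0.25, motion=[-20,5,3,0,-4,0,-31,8.5,4,0,-4,0,-31,20,4,0,-4,0,-31,40,4,0,-4,0,-31,40,4,0,-4,0,-31,40,4,0,-4,0,-31,40,4,0,-4,0])

```text
time_s: 5.0
position: [0.4793, -0.3407, 0.188]
tcp_rot: [[0.78, 0.27, 0.564], [-0.524, -0.212, 0.825], [0.342, -0.939, -0.024]]
force: [0.6, -0.5, 0.6]
opening: 0.3
```

```bash
python3 -c "
from h import *
im,d=wshot(3)
inblk(bot.read_state())
a,_=bot.capture('scene');b,_=bot.capture('top')
cv2.imwrite('pics/st3.png',np.hstack([cv2.resize(a[100:250,230:380,::-1],(400,400),interpolation=2),cv2.resize(b[170:290,240:360,::-1],(400,400),interpolation=2)]))
rows([B(76,3,43.5,.09)])"
```

```text
[ 0.4793 -0.3407  0.188 ] [ 0.576  -0.4592  0.639 ] 5.0
TCP in block [74.4024  2.9714 78.5183] rot err [ 0.319  -4.9139 -0.0818] F [-0.2168 -0.6835 -0.0957] Fblk [ 0.2143 -0.6672 -0.1798] 0.28038091026924783 5.05
[1.7, 35.0, -0.3, -0.3, -0.2, 0.1]
```

View pics/w3.png

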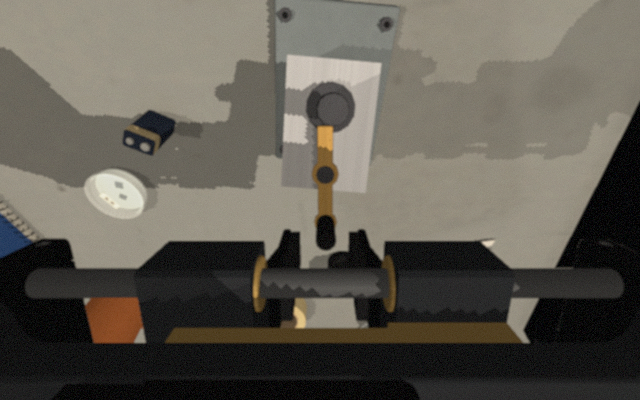

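View pics/st3.png

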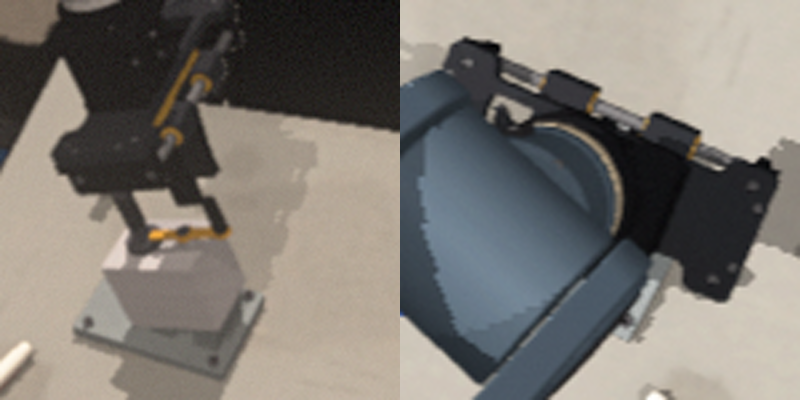

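>>> jog_arm(motion=[1.5,12,0,0,0,0,1.5,24,0,0,0,0,1.5,35,0,0,0,0,1.5,35,0,0,0,0])

```text
time_s: 5.65
position: [0.4893, -0.3482, 0.1534]
tcp_rot: [[0.781, 0.267, 0.564], [-0.525, -0.209, 0.825], [0.339, -0.941, -0.023]]
force: [-0.6, 0.7, -0.4]
opening: 0.249
```

```bash
python3 -c "
from h import *
s=bot.read_state();inblk(s)
# arc
Ts=[]
for i in range(1,16):
    th=.09+1.46*i/15; al=.09+np.radians(48)*i/15
    Ts.append(B(42+34*np.cos(th),34*np.sin(th),43.5,al))
rows(Ts)"
```

```text
TCP in block [74.3798  3.4111 41.6149] rot err [ 0.3616 -4.904   0.1431] F [-0.6084  0.7388 -0.3546] Fblk [-1.0028  0.1897 -0.0124] 0.24949310167399916 5.65
[1.3, -1.9, 2.8, -0.4, -3.5, -0.1, 0.8, -1.8, 6.1, -0.4, -6.7, -0.1, -0.0, -1.8, 9.3, -0.4, -9.9, -0.1, -1.2, -1.8, 12.4, -0.4, -13.1, -0.1, -2.6, -1.8, 15.4, -0.4, -16.3, -0.1, -4.3, -1.8, 18.3, -0.4, -19.5, -0.1, -6.2, -1.7, 20.9, -0.4, -22.7, -0.1, -8.5, -1.7, 23.4, -0.4, -25.9, -0.0, -10.9, -1.7, 25.6, -0.4, -29.1, -0.0, -13.6, -1.7, 27.6, -0.4, -32.3, -0.0, -16.4, -1.7, 29.3, -0.4, -35.5, -0.0, -19.4, -1.6, 30.7, -0.4, -38.7, 0.0, -22.5, -1.6, 31.9, -0.4, -41.9, 0.0, -25.7, -1.6, 32.7, -0.4, -45.1, 0.0, -28.9, -1.6, 33.2, -0.4, -48.3, 0.0]
```

>>> jog_arm(motion=[1.3,-2,3,0,-3.5,0,0.8,-2,6,0,-6.7,0,0,-2,9.3,0,-10,0,-1.2,-2,12.4,0,-13,0,-2.6,-2,15.4,0,-16,0,-4.3,-2,18.3,0,-19.5,0,-6.2,-2,21,0,-22.7,0,-8.5,-2,23.4,0,-26,0,-11,-2,25.6,0,-29,0,-13.6,-2,27.6,0,-32,0,-16.4,-2,29.3,0,-35.5,0,-19.4,-2,30.7,0,-38.7,0,-22.5,-2,32,0,-42,0,-25.7,-2,32.7,0,-45,0,-29,-2,33,0,-48,0,-29,-2,33,0,-48,0])

```text
time_s: 7.65
position: [0.4858, -0.3066, 0.1469]
tcp_rot: [[0.941, 0.271, -0.201], [0.262, -0.213, 0.941], [0.212, -0.939, -0.272]]
force: [1.2, -1.0, 1.0]
opening: 0.249
```

```bash
python3 -c "
from h import *
im,d=wshot(4)
s=bot.read_state();inblk(s);print(s['joint_positions'])
# back off: TCP forward then up
p=R0.T@(s['position']-M0)*1e3
rows([B(p[0],p[1],100,np.radians(53)),B(60,20,110,.35)])"
```

```text
[ 0.4858 -0.3066  0.1469] [ 1.2371 -1.0221  0.99  ] 7.65
TCP in block [44.8454 33.5736 45.4378] rot err [  0.2257 -52.8615  -0.2749] F [ 0.6918 -1.3157  1.6447] Fblk [ 1.8468 -0.5847  1.0781] 0.2500244524038661 7.7
[ -44.4864   29.9681  109.0794    6.041    21.028  -153.5625]
[0.3, -54.6, 0.1, -0.1, -0.1, 0.3, -1.3, -64.6, -20.2, -0.2, 32.8, 0.3]
```

View pics/w4.png

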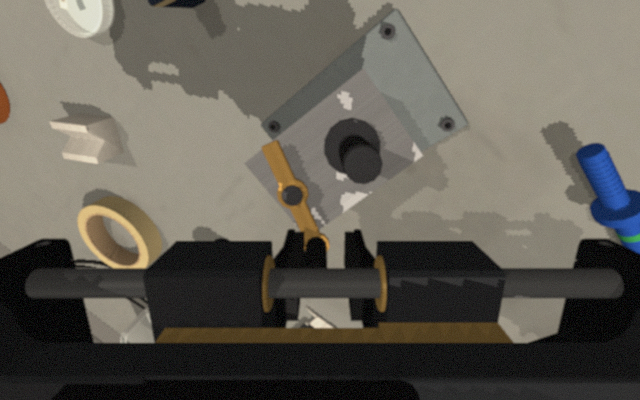

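```bash
python3 - <<'E'
from h import *
w=np.load('pics/w4.npz');P=w['P'];m=bot.get_calibration('wrist')['mtx']
def on(uv,z):
    o,r=ray(P,m,uv);n=R0[:,2];t=((M0+n*z/1e3-o)@n)/(r[0]@n);return R0.T@(o+r[0]*t-M0)*1e3
a=on((291.5,195),16);b=on((271,146),13.5);h=on((362,165),60);print(a,b,h,np.arctan2(*(a-b)[1::-1]))
s=bot.read_state();p=R0.T@(s['position']-M0)*1e3
rows([B(p[0],p[1],75,np.radians(53)),B(p[0],p[1],105,np.radians(53))]+[B(p[0]+(-.0-p[0])*k/6,p[1]*(1-k/6),105,np.radians(53)*(1-k/6)) for k in range(1,7)])
E
```

```text
[42.424   0.1518 16.    ] [ 34.6731 -27.3988  13.5   ] [ 0.7694 -0.0579 60.    ] 1.2965531564115502
[0.2, -29.6, 0.0, -0.1, -0.1, 0.3, 0.3, -59.6, 0.1, -0.1, -0.1, 0.3, -8.6, -59.6, 2.7, -0.1, 8.7, 0.3, -17.6, -59.7, 5.2, -0.1, 17.5, 0.3, -26.6, -59.7, 7.8, -0.2, 26.4, 0.3, -35.5, -59.8, 10.4, -0.2, 35.2, 0.3, -44.5, -59.8, 13.0, -0.2, 44.0, 0.3, -53.5, -59.9, 15.6, -0.2, 52.9, 0.3]
```

>>> jog_arm(motion=[0,-15,0,0,0,0,0,-35,0,0,0,0,0,-60,0,0,0,0,-9,-60,3,0,9,0,-18,-60,5,0,18,0,-27,-60,8,0,26,0,-36,-60,10,0,35,0,-45,-60,13,0,44,0,-53.5,-60,15.6,-0.2,53,0.3,-53.5,-60,15.6,-0.2,53,0.3,-53.5,-60,15.6,-0.2,53,0.3])

```text
time_s: 9.07
position: [0.4154, -0.2922, 0.1875]
tcp_rot: [[0.73, 0.264, 0.63], [-0.593, -0.214, 0.777], [0.339, -0.941, 0.0]]
force: [0.2, -0.2, -0.2]
opening: 0.246
```

>>> jog_arm(gripper=1.0, motion=[0,0,0,0,0,0,0,0,0,0,0,0,0,0,0,0,0,0,0,0,0,0,0,0])

```text
time_s: 9.57
position: [0.4154, -0.2924, 0.187]
tcp_rot: [[0.729, 0.263, 0.631], [-0.594, -0.213, 0.775], [0.339, -0.941, 0.001]]
force: [-0.3, -0.4, -0.6]
opening: 0.62
```

```bash
python3 -c "
from h import *
im,d=wshot(5)
s=bot.read_state();inblk(s)
rows([B(0.3,0,39)])
a,_=bot.capture('scene')
cv2.imwrite('pics/s5.png',cv2.resize(a[100:250,230:380,::-1],(500,500),interpolation=2))
"
```

```text
[ 0.4154 -0.2924  0.187 ] [-0.3219 -0.3711 -0.6097] 9.575
TCP in block [ -1.0713   0.1415 104.9562] rot err [0.0333 0.0752 0.1795] F [-0.2803 -0.3031  0.4261] Fblk [ 0.121  -0.412   0.4094] 0.6659915361918619 9.625
[1.6, 66.0, -0.2, -0.0, -0.1, -0.2]
```

View pics/w5.png

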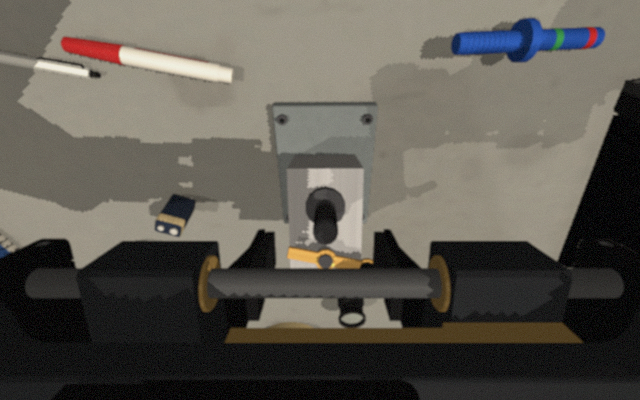

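View pics/s5.png

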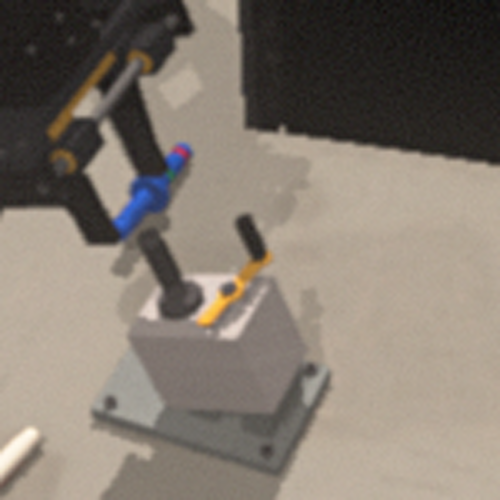

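>>> jog_arm(gripper=0.4, motion=[1.4,10,0,0,0,0,1.4,20,0,0,0,0,1.4,35,0,0,0,0,1.4,50,0,0,0,0,1.4,66,0,0,0,0,1.4,66,0,0,0,0,1.4,66,0,0,0,0])

```text
time_s: 10.55
position: [0.4337, -0.3072, 0.1253]
tcp_rot: [[0.729, 0.263, 0.632], [-0.595, -0.213, 0.775], [0.339, -0.941, 0.001]]
force: [-0.2, 0.3, -0.7]
opening: 0.4
```

```bash
python3 -c "
from h import *
s=bot.read_state();inblk(s)
a,_=bot.capture('scene')
cv2.imwrite('pics/s6.png',cv2.resize(a[100:250,230:380,::-1],(500,500),interpolation=2))
wshot(6)
"
```

```text
TCP in block [-0.0755  0.1814 38.8098] rot err [0.0371 0.0847 0.2071] F [-0.1568  0.2587 -0.7385] Fblk [-0.5202  0.1019 -0.5966] 0.39982954937945014 10.55
[ 0.4338 -0.3073  0.1256] [0.6866 1.1781 0.0135] 10.6
```

View pics/s6.png

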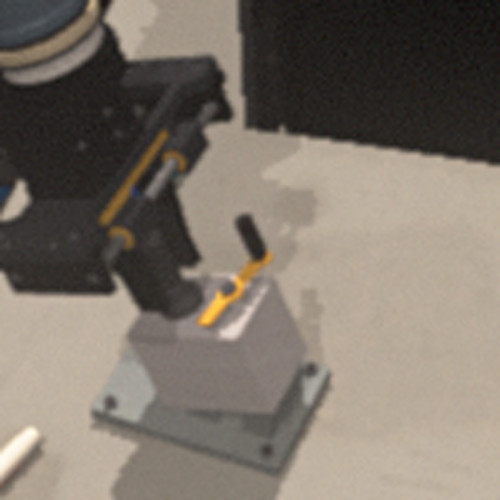

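View pics/w6.png

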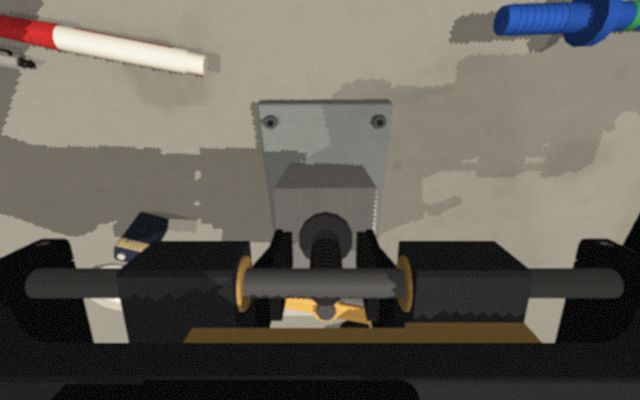

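>>> jog_arm(gripper=0.21, motion=[0,0,0,0,0,0,0,0,0,0,0,0,0,0,0,0,0,0,0,0,0,0,0,0])

```text
time_s: 11.15
position: [0.4338, -0.3074, 0.1256]
tcp_rot: [[0.729, 0.264, 0.632], [-0.594, -0.214, 0.775], [0.339, -0.941, 0.001]]
force: [-0.2, 0.4, 0.5]
opening: 0.217
```

```bash
python3 -c "
from h import *
s=bot.read_state();inblk(s)"
```

```text
TCP in block [ 0.2135  0.1327 39.0781] rot err [0.0276 0.0828 0.161 ] F [-0.2287  0.4005  0.4788] Fblk [-0.2403  0.1666  0.597 ] 0.21662434512068718 11.15
```

>>> jog_arm(gripper=0.19, motion=[0,0,0,0,0,0,0,0,0,0,0,0,0,0,0,0,0,0])

```text
time_s: 11.52
position: [0.4337, -0.3071, 0.1254]
tcp_rot: [[0.729, 0.263, 0.631], [-0.594, -0.213, 0.775], [0.339, -0.941, 0.001]]
force: [1.5, 1.2, 1.0]
opening: 0.19
```

```bash
python3 -c "
from h import *
s=bot.read_state();inblk(s)"
```

```text
TCP in block [-0.0615  0.3029 38.9781] rot err [0.0443 0.0807 0.2008] F [1.5234 1.2051 1.036 ] Fblk [0.751  1.896  0.8291] 0.1899921922195139 11.525
```

>>> jog_arm(gripper=0.12, motion=[0,0,0.3,0,0,0,0,0,0.3,0,0,0,0,0,0.3,0,0,0,0,0,0.3,0,0,0])

```text
time_s: 12.02
position: [0.4338, -0.3069, 0.1254]
tcp_rot: [[0.729, 0.263, 0.632], [-0.595, -0.213, 0.775], [0.339, -0.941, 0.001]]
force: [-0.3, 1.0, 1.0]
opening: 0.176
```

```bash
python3 -c "
from h import *
s=bot.read_state();inblk(s);print(s['moment'])"
```

```text
TCP in block [-0.1124  0.4589 38.9792] rot err [0.0361 0.0845 0.2037] F [-0.3326  1.0371  1.026 ] Fblk [-0.5063  0.5951  1.2761] 0.17586709590070904 12.025
[0.1924 0.3319 0.0396]
```

>>> jog_arm(gripper=0, motion=[0,0,0,0,0,0,0,-1,0,0,0,0,0,-2.5,0,0,0,0,0,-4,0,0,0,0,0,-6,0,0,0,0,0,-8,0,0,0,0,0,-10,0,0,0,0,0,-10,0,0,0,0])

```text
time_s: 13.02
position: [0.4313, -0.305, 0.1351]
tcp_rot: [[0.729, 0.264, 0.632], [-0.594, -0.214, 0.775], [0.339, -0.941, 0.001]]
force: [-0.1, -0.2, -1.9]
opening: 0.174
```

```bash
python3 -c "
from h import *
s=bot.read_state();inblk(s);print(s['moment']);wshot(7)"
```

```text
TCP in block [ 0.2538  0.4397 49.1713] rot err [0.0276 0.0847 0.156 ] F [-0.0888 -0.1873 -1.9253] Fblk [-0.6122 -0.2014 -1.826 ] 0.17385141584661576 13.025
[ 0.1542  0.2613 -0.0405]
[ 0.4313 -0.305   0.1351] [-0.0888 -0.1873 -1.9253] 13.025
```

View pics/w7.png

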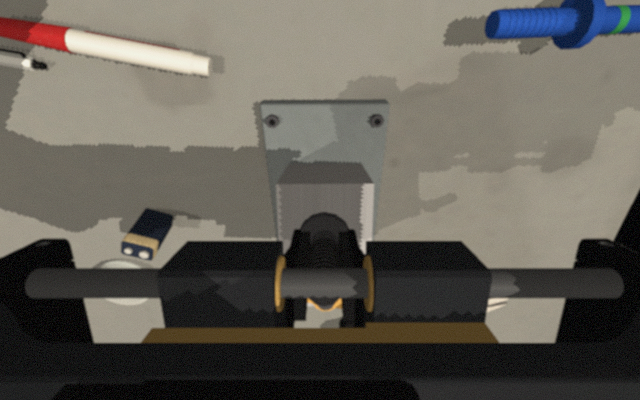

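>>> jog_arm(motion=[0,-2,0,0,0,0,0,-4,0,0,0,0,0,-7,0,0,0,0,0,-10,0,0,0,0,0,-13,0,0,0,0,0,-16,0,0,0,0,0,-19,0,0,0,0,0,-22,0,0,0,0,0,-24,0,0,0,0,0,-24,0,0,0,0,0,-24,0,0,0,0])

```text
time_s: 14.45
position: [0.425, -0.2998, 0.1574]
tcp_rot: [[0.729, 0.263, 0.632], [-0.595, -0.213, 0.775], [0.339, -0.941, 0.001]]
force: [-0.2, -0.4, -1.6]
opening: 0.17
```

```bash
python3 -c "
from h import *
s=bot.read_state();inblk(s);print(s['moment'],s['qvel']);wshot(8)
a,_=bot.capture('scene')
cv2.imwrite('pics/s8.png',cv2.resize(a[140:240,240:340,::-1],(600,600),interpolation=2))
"
```

```text
TCP in block [ 0.2113  0.4307 72.9438] rot err [0.0325 0.0888 0.1808] F [-0.2241 -0.3735 -1.5649] Fblk [-0.4773 -0.4312 -1.4916] 0.17046198991405798 14.45
[0.1831 0.2781 0.0368] [ 0.0724  0.0965 -0.0717  0.0278  0.0104  0.0736]
[ 0.425  -0.2998  0.1574] [-0.2241 -0.3735 -1.5649] 14.45
```

View pics/w8.png

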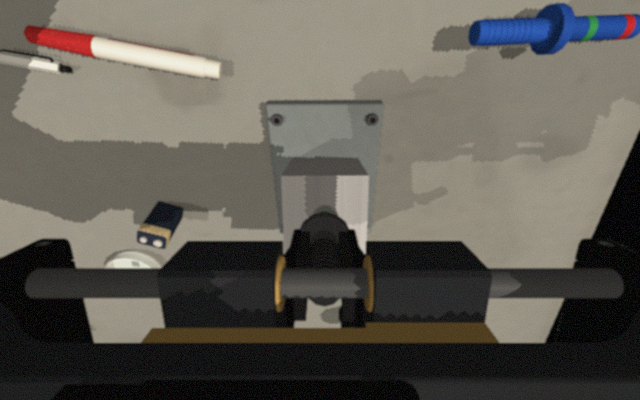

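View pics/s8.png

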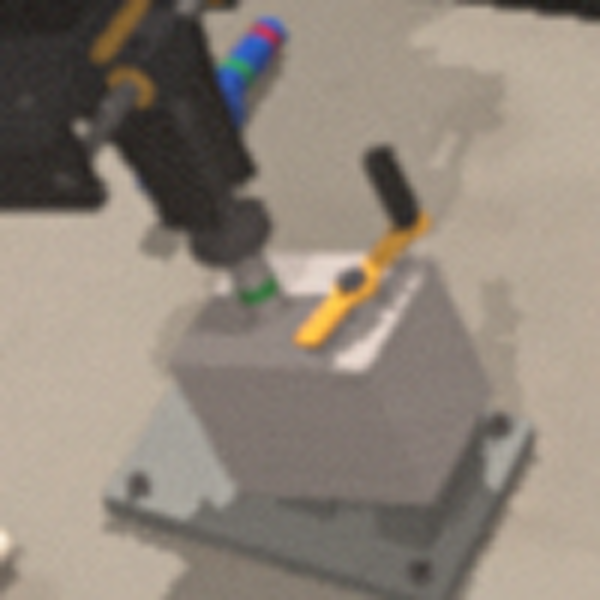

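>>> jog_arm(motion=[0,0,0,0,0,0,0,0,0,0,0,0,0,0,0,0,0,0,0,0,0,0,0,0,0,0,0,0,0,0,0,0,0,0,0,0])

```text
time_s: 15.3
position: [0.425, -0.2998, 0.1575]
tcp_rot: [[0.729, 0.263, 0.632], [-0.594, -0.213, 0.775], [0.339, -0.941, 0.001]]
force: [-0.9, 0.1, -1.6]
opening: 0.176
```

```bash
python3 -c "
from h import *
s=bot.read_state();inblk(s)
a,_=bot.capture('scene')
cv2.imwrite('pics/s9.png',cv2.resize(a[140:240,240:340,::-1],(600,600),interpolation=2))
"
```

```text
TCP in block [ 0.1982  0.4374 72.9831] rot err [0.031  0.0798 0.1793] F [-0.8763  0.1203 -1.5885] Fblk [-1.2536 -0.4593 -1.2342] 0.17578012303160143 15.3
```

View pics/s9.png

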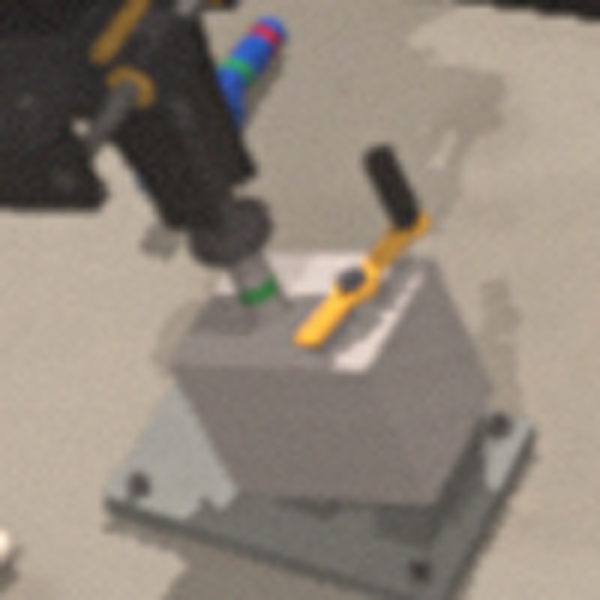

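The picture matches the one before: the green band at about (258,292) in the crop, bare rod below it, no red, and the keeper turned clear. The gauge is still, so I'm handing in.

```bash
python3 -c "
from h import *
bot.hand_in()"
```

```text
the job is handed in; nothing more can be done
```

I swung the keeper clear with the jaws loosely around its knob. Then I gripped the gauge by its handle, drew it along the bore axis and handed the job in with the gauge held still, at about 15.3 s. No verdict came back.

- **Keeper:** a wrist view after the swing put it at about 1.30 rad. It looked unchanged in the last pictures. The gauge was not touched until after that.
- **Draw:** the tool moved 34.0 mm along the bore, measured from the tool position rather than on the gauge. The last scene picture shows the whole green band with bare rod below it and no red.
- **Alignment:** the tool was about 0.2° off the estimated bore axis.
- **Forces and grip:** the wrist force was about 2 N, roughly the gauge's weight, with little side load. The fingers had stopped on the handle at about 15 mm open; the grip force itself was not measured.
- **Stillness:** the pose and picture did not change over the last 0.75 s.
- **Other things on the bench:** I never moved near them, but I did not measure their positions again at the end.

One disagreement: my first rough fix of the handle end from all three cameras was off by up to 7 pixels in the wrist view and came out about 8 mm low. I used the close wrist measurement instead. It matched the given block dimensions to within 1 mm, and a second wrist view agreed.

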